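Colour-check a bead sample cell in the lamp's light path

TASK

At the packing table, start the colour-check lamp by turning its orange spring-return knob clockwise to the stop and letting go so that it springs back. Then pick the violet sample cell out of the wooden rack with the fingers on its two white frosted faces only (never touch its clear coloured faces) and hold it still and upright in the light path between the lamp and the sensor, clear faces square to the beam so that the beam passes through them, touching nothing of the station. The program finishes while still holding the cell there; leave the green and amber cells, the basket and the canvas roll where they are.

Things in the scene. Friction and masses are not known exactly. Their poses are not given: they have to be found in the camera images.
- station: fixed colour-check station. Origin: table level, under mid-gap. Base plate 12 mm high, x +-45, y -90 to 135 mm. White lamp head: x +-35, y 45 to 130 mm; black sensor head: x +-30, y -90 to -45 mm; both 105 mm high. A lens tube, 26 mm across, sticks 12 mm out of each head into the gap (66 mm free). The 8 mm thick level beam runs along y from tube to tube. The gap above the plate is empty.
- light_path (a point): middle of the light beam: halfway between the lens tubes, on their common axis, 80 mm above the table. Its axes are those of the station: y along the beam towards the lamp, z up.
- knob (a joint): angle of the orange knob on top of the lamp head (axis vertical, 87.5 mm from the light path's middle towards +y of the station): 0 at rest, grows clockwise seen from above, hard stop at 1.2 rad. A spring pulls it back to 0 when let go (torque 0.04 N m at rest, 0.14 N m at the stop).
- knob_grip (a point): grip point on the knob's axis, 142 mm above the table, 7 mm below the top of its upright bar (42 mm long, 14 mm thick, 32 mm high), which stands on a black disc 44 mm across, its top 23 mm below this point. x (turning with the knob) runs along the bar: grip along y. At rest x points 2.17 rad anticlockwise of the station's x.
- rack: pale wooden rack block, fixed to the table, 80 x 200 x 14 mm high, with three nests 10 mm deep at y = -70, 0 and +70 mm in its frame, about 1.5 mm slack on each side of a cell. Origin: centre of its underside.
- cell_violet: violet sample cell: upright sealed block 24 x 32 x 70 mm (x, y, z), roughly 100 g, in any one of the nests. Origin: centre of its underside, 4 mm above the table at first. White frosted faces at +y and -y (32 mm apart, 24 mm wide, 70 mm high): grip along y. Clear violet faces at +x and -x. In the rack its frosted faces look along the rack's x axis.
- violet_clear: the clear violet middle of the cell, 22 x 24 x 65 mm high, between the frosted plates; light has to pass through it along the cell's x axis; the fingers must not touch it. Same origin and axes as cell_violet.
- violet_frost_a: white frosted plate of the violet cell at its +y side, 4 mm thick (y from 12 to 16 mm). Same origin and axes as cell_violet.
- violet_frost_b: white frosted plate of the violet cell at its -y side, 4 mm thick. Same origin and axes as cell_violet.
- cell_green: green sample cell, same shape and origin, in another nest; to be left there.
- cell_amber: amber sample cell, same shape and origin, in another nest; to be left there.
- basket: open pale green plastic basket, 140 x 220 x 60 mm high, standing loose on the far side of the table; to be left there. Origin: centre of its underside.
- canvas_roll: rolled canvas with a paper band, 56 mm thick and 280 mm long along its x axis, lying loose on the table; to be left there. Origin: underside, below its middle.

How it is judged:
On the way, in this order (a step that is already met when the one before it is completed fails the run):
1. the knob is turned clockwise to its stop (value of joint knob above 1.12 rad), for 0.1 s.
2. the knob is let go and has sprung back to rest (value of joint knob below 0.1 rad and contact force between the fingers and station below 0.2 N), for 0.1 s.
3. the violet cell is lifted out of the rack by its frosted faces (height (world z) of cell_violet above 0.02 m and contact force between cell_violet and rack below 0.05 N and contact force between the fingers and violet_frost_a above 0.5 N and contact force between the fingers and violet_frost_b above 0.5 N), for 0.2 s.
At the end, for the whole second after the job is handed in: Violet cell held still by both frosted faces, upright and square to the beam within about 9 degrees, within 20 mm of mid-gap, off the station; beam through its clear faces (axis within 8 mm of their middle line, 5 to 60 mm above the underside); knob back below 0.1 rad (all of step 2 and y of light_path in the frame of cell_violet between -0.008 and 0.008 m and z of light_path in the frame of cell_violet between 0.005 and 0.06 m and y of cell_violet in the frame of light_path between -0.02 and 0.02 m and angle between the x axis of cell_violet and the y axis of station, either way round below 0.17 rad and angle between cell_violet's own z axis and vertical below 0.15 rad and contact force between the fingers and violet_frost_a above 0.5 N and contact force between the fingers and violet_frost_b above 0.5 N and contact force between cell_violet and station below 0.05 N and contact force between the fingers and violet_clear below 0.3 N and linear speed of cell_violet below 0.02 m/s); the arm keeps its last pose, push and grip.
It fails at once if the fingers press on the clear faces of the violet cell (contact force between the fingers and violet_clear above 0.5 N).
It fails at once if the green or amber cell is moved more than 20 mm (distance of any of cell_green, cell_amber from where it was at the start of the episode above 0.02 m).
It fails at once if the basket or the canvas roll is moved more than 30 mm (distance of any of basket, canvas_roll from where it was at the start of the episode above 0.03 m).
It also fails if it takes over 58 s, if anything falls off the work surface, if the arm or the gripper's body presses on something with over 40 N, if the wrist force passes 120 N, or if a joint passes its speed limit or range.

ROBOT

A 6-joint arm with a two-finger parallel gripper is mounted at the origin on the work surface. World frame = base frame: x ahead of the robot, y to its left, z up, the work surface at z = 0. Lengths are in m, angles in rad, forces in N, time in s.
With the tool pointing down it reaches from about 0.375 to 0.825 m from the base axis. Payload 5.5 kg.
Tool frame: the origin (TCP) lies at the very end of the fingers, on their centre line; the grasp point (between the pads) lies 19 mm behind it; z points along the fingers, y is the line along which they close (so a half turn about z gives the same grasp; the last joint's range is limited). The gripper opens to 85 mm and grips with 20 to 120 N. Pads are 22 mm wide; open, the fingers measure 114 mm over their backs; the gripper's body (76 mm by 85 mm) begins 54 mm behind the grasp point. The pads swing forward as they close: fully open they stand 13 mm farther back than shut.
Start: joints at [-1.118, 0.314, -0.047, 1.21, 0, 1.571], TCP at [0.262, -0.54, 0.231] pointing down, gripper open.
Joint ranges: [-2.67, 2.67], [-0.69, 1.73], [-1.03, 1.25], [-2.08, 2.16], [-1.42, 1.45], [-3.14, 3.14]. Speed limits (rad/s): [2.39, 2.39, 3.01, 3.14, 3.14, 3.14].

INTERFACE

Orientations are given as a 3x3 rotation matrix whose columns are the frame's x, y, z axes.
In Python, from station import env, vision, sign_off gives the robot as it stands (env), with the cameras (vision) and the job as plain functions.
- The arm moves only by the shell command python3 jog.py 'ROWS' [FORCE]. ROWS is a JSON list that holds a single list of rows (three levels of brackets), with 1 to 5 rows, each of 7 numbers: the opening from 0.0 (shut) to 1.0 (fully open), then dx, dy, dz in m, then a rotation vector rx, ry, rz in rad; each row shifts and turns the commanded pose from where the row before left it, along the tool's axes as they then stand; what a row does not reach is not made up. A row lasts 1/12 s, in which the tool goes at most 0.0417 m and 0.125 rad, less where a joint would pass 70% of its speed; a pose out of reach is approached as far as the arm can. The fingers move at their own pace and stop on an object; FORCE is the grip in N (left out, the last holds). Time passes only in rows, so rows that do not move let the fingers close. It prints the time, the measured TCP pose, the force, the opening and the grip force at its end. Input that does not fit is refused with a message, and nothing moves.
- env.sense(): the state, without advancing time (a new reading comes with each control period).
- vision.read_camera(name): name is "scene" or "top" or "wrist"; returns a dict with "image" (420x560x3 uint8, blue, green, red), "fx", "fy", "cx", "cy" (pixels), "xyz" and "attitude" of the camera in the world. Camera axes: x right, y down, z forward; pixel columns grow to the right and rows downward; lengths in m; the calibration is good to about 2 mm. A picture is of the moment at which its call begins. There is no depth.
- sign_off(): hands the job in; it is judged then, once.
The state is a dict: "time_s": time; "joint_positions": joint angles; "qd": joint speeds; "joint_torque": joint torques, N m; "ee_pos": TCP position; "orientation": TCP orientation; "contact_force": force on the tool from outside, world axes, zero at the start; "moment": the same for the moment, N m; "gripper_width": opening from 0.0 (shut) to 1.0 (fully open); "gripper_force": force on a finger pad.
Only numpy, scipy, OpenCV 4.12 (cv2) and the standard library are available. Lean on these libraries where they do the work, as an engineer would, in place of code of your own. Each camera call takes 0.05 s, during which the arm holds its last target. There are 200 camera calls.

## Working session

There is one attempt and no reset: what is moved stays moved. The work goes in short steps, Python scripts to look and compute and a shell command to move; the robot and the scene stay as the last step left them, time stands still between calls to the robot, and variables do not carry over. Pictures are saved under pics/ and viewed, at most 10 in all, crops included, and the job is handed in when it is done.

```bash
ls; mkdir -p pics
python3 - <<'E'
from station import env, vision, sign_off
import cv2
for n in("scene","top"):
    c=vision.read_camera(n);cv2.imwrite(f"pics/{n}0.png",c["image"]);print(n,c["fx"],c["fy"],c["cx"],c["cy"],c["xyz"],c["attitude"])
s=env.sense();print(s)
E
```

```text
jog.py
pics
station.py
scene 434.3657504385646 434.3657504385646 276.3154908602821 209.60221415301007 [ 0.99349634 -0.32965044  0.79009004] [[ 0.66504381  0.61713086 -0.42055468]
 [ 0.74662306 -0.53702606  0.39262835]
 [ 0.01645425 -0.57511087 -0.81790998]]
top 380.84555450894663 380.84555450894663 270.99369147163605 207.47164009740112 [ 0.4939446  -0.02392121  1.08370483] [[-0.02430689 -0.98826599  0.15079626]
 [-0.99968932  0.02486099  0.00179001]
 [-0.00551795 -0.1507059  -0.98856324]]
{'time_s': 0.1, 'joint_positions': array([-1.11792968e+00,  3.14169665e-01, -4.79596551e-02,  1.21019354e+00,
       -1.22255339e-05,  1.57078004e+00]), 'qd': array([ 2.57651066e-04, -7.08504450e-04,  2.89486233e-03, -3.92825580e-04,
       -8.84409514e-05,  4.09696003e-04]), 'joint_torque': array([-1.44076566e-04, -5.40766847e+01,  3.40541339e+01,  1.11711421e-02,
       -7.17327475e-05, -8.25742802e-06]), 'ee_pos': array([ 0.26230108, -0.53906286,  0.23052069]), 'orientation': array([[ 8.99189378e-01,  4.37559141e-01, -6.78921150e-04],
       [ 4.37559667e-01, -8.99188338e-01,  1.36730618e-03],
       [-1.22006643e-05, -1.52653570e-03, -9.99998835e-01]]), 'contact_force': array([-0.35640537,  0.28636238, -0.02391624]), 'moment': array([0.06770712, 0.04295701, 0.04839601]), 'gripper_force': 0.0, 'gripper_width': 0.9983084158798263}
```

View pics/top0.png

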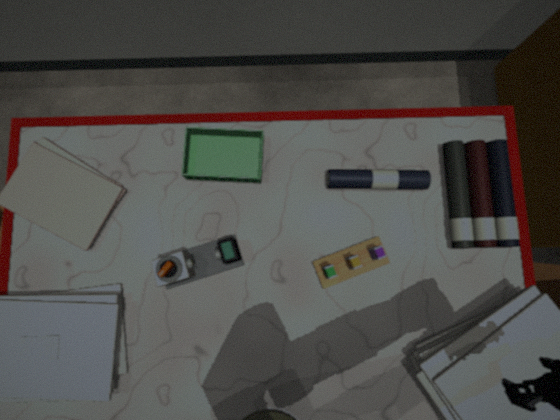

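View pics/scene0.png

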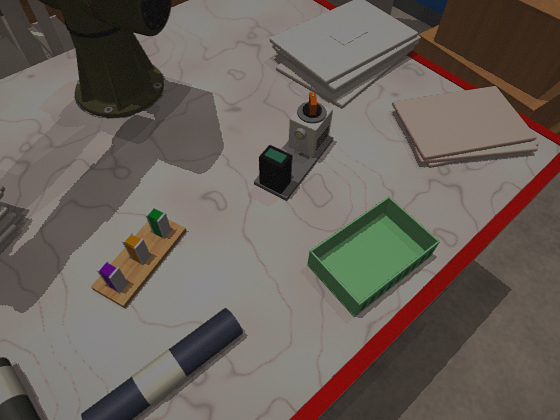

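The top view shows the station with its knob at (168,268) and its sensor head at (229,248). The rack holds green at (329,270), amber at (352,262) and violet at (377,253). The basket is at (223,155) and the roll at (378,179). In the scene view, violet is at (110,275) and the knob at (313,103).

```bash
cat > h.py <<'E'
import numpy as np,cv2
from station import env, vision, sign_off
def cam(n):
    c=vision.read_camera(n);c["hsv"]=cv2.cvtColor(c["image"],cv2.COLOR_BGR2HSV);return c
def ray(c,uv):
    d=np.array([(uv[0]-c["cx"])/c["fx"],(uv[1]-c["cy"])/c["fy"],1.]);d=np.array(c["attitude"])@d
    return np.array(c["xyz"]),d/np.linalg.norm(d)
def plane(c,uv,z):
    o,d=ray(c,uv);return o+d*(z-o[2])/d[2]
def proj(c,p):
    q=np.array(c["attitude"]).T@(np.array(p)-np.array(c["xyz"]));return np.array([c["fx"]*q[0]/q[2]+c["cx"],c["fy"]*q[1]/q[2]+c["cy"]])
def mask(c,lo,hi,box=None):
    m=cv2.inRange(c["hsv"],np.array(lo),np.array(hi))
    if box is not None:
        b=np.zeros_like(m);x0,y0,x1,y1=box;b[y0:y1,x0:x1]=255;m&=b
    return m
def big(m):
    cs,_=cv2.findContours(m,cv2.RETR_EXTERNAL,cv2.CHAIN_APPROX_NONE)
    return max(cs,key=cv2.contourArea) if cs else None
E
python3 - <<'E'
from h import *
T=cam("top")
for nm,p in dict(knob=(168,268),disc=(178,266),lamp=(158,278),plate=(205,257),sens=(229,250),rack=(340,266),violet=(377,253),green=(329,272),table=(290,300)).items(): print(nm,T["hsv"][p[1],p[0]])
im=T["image"]
a=cv2.resize(im[225:300,140:255],None,fx=6,fy=6,interpolation=cv2.INTER_CUBIC)
b=cv2.resize(im[225:300,305:400],None,fx=6,fy=6,interpolation=cv2.INTER_CUBIC)
cv2.imwrite("pics/crop1.png",cv2.convertScaleAbs(cv2.resize(np.hstack([a,b]),None,fx=.63,fy=.63),alpha=1.6))
E
```

```text
knob [ 14 229  79]
disc [45  8 68]
lamp [103  30 103]
plate [75  7 76]
sens [78 94 81]
rack [ 21 106 106]
violet [137 161  92]
green [ 66 144  99]
table [ 80   7 107]
```

View pics/crop1.png

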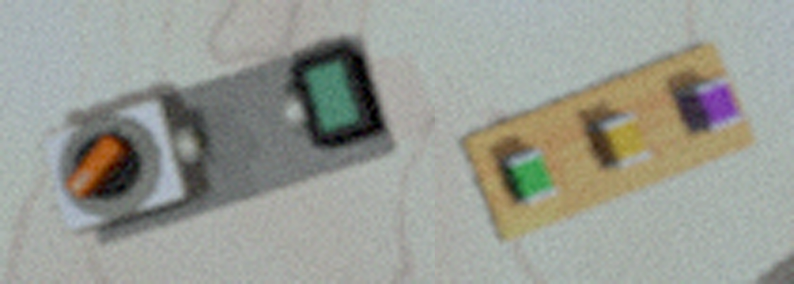

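The enlarged crop shows the lamp head on the left with the knob bar pointing up-right and the sensor on the right. The cells' frosted strips lie across the rack, along its short axis. Next I measure positions.

Run:
```python
from h import *
T=cam("top");S=cam("scene")
def tri(u,v):
    o1,d1=ray(T,u);o2,d2=ray(S,v);s=np.linalg.lstsq(np.c_[d1,-d2],o2-o1,rcond=None)[0]
    a,b=o1+s[0]*d1,o2+s[1]*d2;return (a+b)/2,np.linalg.norm(a-b)
def cen(m):
    M=cv2.moments(big(m));return M["m10"]/M["m00"],M["m01"]/M["m00"],M["m00"]
# rack
m=mask(T,(15,60,60),(30,255,255),(305,225,400,300));h=cv2.convexHull(big(m))
r=cv2.minAreaRect(h);bx=cv2.boxPoints(r);P=np.array([plane(T,b,.014)[:2] for b in bx]);print("rack T",P.mean(0),[np.linalg.norm(P[i]-P[i-1]) for i in range(4)])
L=max([P[1]-P[0],P[2]-P[1]],key=np.linalg.norm);print(" yaw long",np.degrees(np.arctan2(L[1],L[0])))
m=mask(S,(10,60,50),(30,255,255),(85,205,195,312));h=cv2.convexHull(big(m));bx=cv2.approxPolyDP(h,6,True)[:,0]
print("rack S",[plane(S,b,.014)[:2].round(4) for b in bx])
for n,lo,hi in(("violet",(125,80,40),(155,255,255)),("green",(55,90,40),(80,255,255))):
    c=cen(mask(T,lo,hi,(305,225,400,300)));k=big(mask(T,lo,hi,(305,225,400,300)));rr=cv2.minAreaRect(k)
    print(n,c,rr,plane(T,c[:2],.072),plane(T,rr[0],.072))
k=big(mask(T,(5,150,30),(20,255,255),(140,240,200,300)));r=cv2.minAreaRect(k);q=plane(T,r[0],.149);print("knob",r,q)
ks=big(mask(S,(5,150,30),(20,255,255),(280,80,340,130)));print("knobS",ks[:,0].min(0),ks[:,0].max(0),cv2.minAreaRect(ks),tri(r[0],cv2.minAreaRect(ks)[0]))
# plate: dark grey low value
g=T["hsv"];m=cv2.inRange(g,np.array((0,0,0)),np.array((180,40,88)));m[:225]=0;m[300:]=0;m[:,:140]=0;m[:,255:]=0
k=big(m);r=cv2.minAreaRect(k);P=np.array([plane(T,b,.012)[:2] for b in cv2.boxPoints(r)]);print("plate",r,P)
k=big(mask(T,(70,60,40),(90,255,255),(205,225,255,275)));r=cv2.minAreaRect(k);print("screen",r,plane(T,r[0],.105))
m=mask(T,(0,0,0),(180,255,50),(205,225,255,275));k=big(m);r=cv2.minAreaRect(k);P=np.array([plane(T,b,.105)[:2] for b in cv2.boxPoints(r)]);print("sensor",r,P,P.mean(0))
m=cv2.inRange(g,np.array((0,0,95)),np.array((180,60,255)))
```

```text
rack T [ 0.49966271 -0.23908031] [np.float64(0.0797244584032203), np.float64(0.20079324237112126), np.float64(0.08050060941953034), np.float64(0.19861038356979402)]
 yaw long -70.32275128665701
rack S [array([ 0.5033, -0.1343]), array([ 0.5749, -0.3198]), array([ 0.4961, -0.3477]), array([ 0.4356, -0.1849])]
violet (378.98425196850394, 252.2073490813648, 63.5) ((378.6000061035156, 252.30001831054688), (8.538147926330566, 9.803059577941895), 71.56504821777344) [ 0.52186961 -0.30374919  0.072     ] [ 0.52165198 -0.30272202  0.072     ]
green (329.6783625730994, 271.5877192982456, 57.0) ((329.6551513671875, 271.637939453125), (8.356289863586426, 8.541985511779785), 68.19859313964844) [ 0.47467758 -0.17153896  0.072     ] [ 0.47454951 -0.17147211  0.072     ]
knob ((165.37998962402344, 268.1600341796875), (8.40000057220459, 17.799999237060547), 36.869895935058594) [0.49399545 0.23769048 0.149     ]
knobS [308  92] [316 114] ((312.0, 103.0), (22.0, 8.0), 90.0) (array([0.49287067, 0.23989054, 0.13548395]), np.float64(0.0037896194890911948))
plate ((198.09445190429688, 260.5491027832031), (36.135765075683594, 87.17752838134766), 72.47443389892578) [[0.52735092 0.31662109]
 [0.59517993 0.08335823]
 [0.49825875 0.05399522]
 [0.43221965 0.28436807]]
screen ((227.5188751220703, 250.0660400390625), (17.71950912475586, 11.126203536987305), 74.05460357666016) [0.53586892 0.09168615 0.105     ]
sensor ((228.05001831054688, 250.15003967285156), (26.246904373168945, 20.871028900146484), 71.56504821777344) [[0.55987244 0.12623979]
 [0.57557145 0.0752333 ]
 [0.51155517 0.05469012]
 [0.49615832 0.10524067]] [0.53578934 0.09035097]
```

```bash
cat >> h.py <<'E'
def need(p,yaw=None):
    "remaining shift in tool axes to world point p, and turn about tool z to bring tool y to yaw (deg, mod 180)"
    s=env.sense();R=np.array(s["orientation"]);d=R.T@(np.array(p)-s["ee_pos"]);cur=np.degrees(np.arctan2(R[1,1],R[0,1]))
    print("t",s["time_s"],"tcp",s["ee_pos"].round(4),"yaw",cur.round(1),"shift",d.round(4),"tilt",R[:,2].round(4))
    if yaw is not None: print("rz",round(-np.radians((yaw-cur+90)%180-90),4))
E
python3 jog.py '[[[1,0,0,0,0,0,-0.125],[1,0,0,0,0,0,-0.125],[1,0,0,0,0,0,-0.125],[1,0,0,0,0,0,-0.125]]]'
python3 jog.py '[[[1,0,0,0,0,0,-0.125],[1,0,0,0,0,0,-0.125],[1,0,0,0,0,0,-0.125],[1,0,0,0,0,0,-0.125],[1,0,0,0,0,0,0]]]'
python3 -c "
from h import *
need((.494,.238,.231),50.4)"
```

```text
time_s: 0.58
ee_pos: [0.2624, -0.5394, 0.2312]
orientation: [[0.574, 0.819, -0.0], [0.819, -0.574, 0.0], [0.0, -0.0, -1.0]]
contact_force: [0.0, -0.1, -0.2]
gripper_width: 1.0
gripper_force: 0.0
time_s: 1.0
ee_pos: [0.2624, -0.5394, 0.2311]
orientation: [[0.115, 0.993, -0.0], [0.993, -0.115, 0.0], [0.0, -0.0, -1.0]]
contact_force: [0.8, -0.1, -0.2]
gripper_width: 0.999
gripper_force: 0.0
t 1.0 tcp [ 0.2624 -0.5394  0.2311] yaw -6.6 shift [7.989e-01 1.409e-01 3.000e-04] tilt [-1.e-04  3.e-04 -1.e+00]
rz -0.9946
```

```bash
python3 jog.py '[[[1,0.02,0.004,0,0,0,0],[1,0.04,0.007,0,0,0,0],[1,0.04,0.007,0,0,0,0],[1,0.04,0.007,0,0,0,0],[1,0.04,0.007,0,0,0,0]]]' >/dev/null
python3 jog.py '[[[1,0.04,0.007,0,0,0,0],[1,0.04,0.007,0,0,0,0],[1,0.04,0.007,0,0,0,0],[1,0.04,0.007,0,0,0,0],[1,0.04,0.007,0,0,0,0]]]' >/dev/null
python3 jog.py '[[[1,0.04,0.007,0,0,0,0],[1,0.04,0.007,0,0,0,0],[1,0.04,0.007,0,0,0,0],[1,0.04,0.007,0,0,0,0],[1,0.04,0.007,0,0,0,0]]]'
python3 jog.py '[[[1,0.04,0.007,0,0,0,0],[1,0.04,0.007,0,0,0,0],[1,0.03,0.005,0,0,0,0],[1,0.01,0.002,0,0,0,0],[1,0,0,0,0,0,0]]]'
python3 - <<'E'
from h import *
need((.494,.238,.231),50.4)
c=cam("wrist");cv2.imwrite("pics/w1.png",c["image"]);print(c["xyz"],c["attitude"])
E
```

```text
time_s: 2.25
ee_pos: [0.4322, 0.0265, 0.2316]
orientation: [[0.122, 0.993, 0.001], [0.993, -0.122, -0.0], [0.0, 0.001, -1.0]]
contact_force: [0.4, -1.2, 1.2]
gripper_width: 0.999
gripper_force: 0.0
time_s: 2.67
ee_pos: [0.4675, 0.1433, 0.231]
orientation: [[0.117, 0.993, -0.0], [0.993, -0.117, 0.0], [0.0, -0.0, -1.0]]
contact_force: [-0.1, 0.1, -0.1]
gripper_width: 1.002
gripper_force: 0.0
t 2.6667 tcp [0.4675 0.1433 0.231 ] yaw -6.7 shift [0.0971 0.0153 0.0001] tilt [-0.e+00  3.e-04 -1.e+00]
rz -0.9969
[0.47427902 0.21498983 0.37185714] [[ 9.93089920e-01 -1.12571995e-01 -3.31655927e-02]
 [-1.17355329e-01 -9.51710194e-01 -2.83681923e-01]
 [ 3.70607242e-04  2.85613817e-01 -9.58344724e-01]]
```

View pics/w1.png

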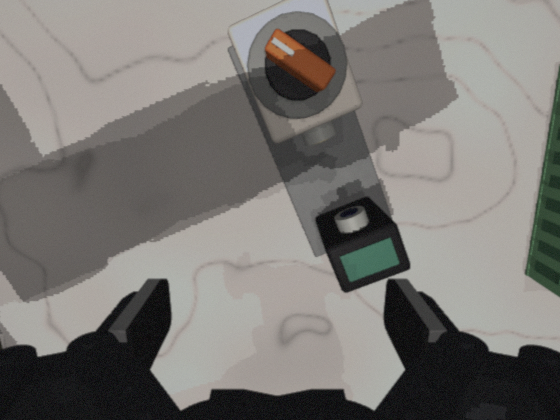

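The wrist view shows the knob bar at (300,60) on its black disc at (298,64), with the sensor's green top at (370,260) and a clear gap between the heads.

Run:
```python
from h import *
c=cam("wrist")
m=mask(c,(3,120,30),(22,255,255),(200,0,400,140));m=cv2.morphologyEx(m,cv2.MORPH_CLOSE,np.ones((15,15)))
r=cv2.minAreaRect(big(m));P=np.array([plane(c,b,.149)[:2] for b in cv2.boxPoints(r)]);d=max([P[1]-P[0],P[2]-P[1]],key=np.linalg.norm)
print("bar",r,P.mean(0),np.linalg.norm(P[1]-P[0]),np.linalg.norm(P[2]-P[1]),np.degrees(np.arctan2(d[1],d[0]))%180)
b=mask(c,(0,0,0),(180,255,58),(240,15,350,115));k=cv2.convexHull(big(cv2.morphologyEx(b,cv2.MORPH_OPEN,np.ones((3,3)))|m))
e=cv2.minEnclosingCircle(k);print("disc",e,plane(c,e[0],.119),e[1]/c["fx"]*(.372-.119))
k=big(mask(c,(65,60,40),(95,255,255),(310,220,420,300)));r=cv2.minAreaRect(k);P=np.array([plane(c,q,.105)[:2] for q in cv2.boxPoints(r)])
d=P[1]-P[0];print("screen",r,P.mean(0),np.linalg.norm(d),np.degrees(np.arctan2(d[1],d[0]))%90)
```

```text
bar ((298.9459228515625, 57.675682067871094), (74.6309814453125, 31.851856231689453), 35.53767776489258) [0.48951521 0.23884142] 0.016739352932077345 0.04111950435866238 140.4763787181979
disc ((297.3297119140625, 58.71039962768555), 39.050411224365234) [0.4903136 0.2420725 0.119    ] 0.027188226482742217
screen ((370.4296875, 257.50299072265625), (29.369617462158203, 55.09027862548828), 69.14553833007812) [0.53374134 0.0917878 ] 0.04249892339905358 15.923171834934434
```

```bash
python3 jog.py '[[[1,0.03,0.003,0,0,0,-0.1],[1,0.03,0.004,0,0,0,-0.1],[1,0.02,0.004,0,0,0,-0.1],[1,0.01,0.002,0,0,0,-0.1],[1,0,0,0,0,0,-0.1]]]' >/dev/null
python3 jog.py '[[[1,0,0,0,0,0,-0.1],[1,0,0,0,0,0,-0.1],[1,0,0,0,0,0,-0.1],[1,0,0,0,0,0,-0.1],[1,0,0,0,0,0,-0.1]]]' >/dev/null
python3 jog.py '[[[1,0,0,0,0,0,0],[1,0,0,0,0,0,0]]]' >/dev/null
python3 - <<'E'
from h import *
need((.4905,.239,.125),50.5)
c=cam("wrist");print(c["xyz"]);cv2.imwrite("pics/w2.png",c["image"])
m=mask(c,(3,120,30),(22,255,255));m=cv2.morphologyEx(m,cv2.MORPH_CLOSE,np.ones((15,15)));r=cv2.minAreaRect(big(m))
P=np.array([plane(c,b,.149)[:2] for b in cv2.boxPoints(r)]);print("bar",r,P.mean(0),np.linalg.norm(P[1]-P[0]),np.linalg.norm(P[2]-P[1]))
E
```

```text
t 3.7667 tcp [0.4806 0.2294 0.2315] yaw 50.2 shift [-0.0014  0.0138  0.1064] tilt [-0.e+00 -3.e-04 -1.e+00]
rz -0.005
[0.42286939 0.27538049 0.37223928]
bar ((301.5, 220.5), (69.0, 23.0), 90.0) [0.48674785 0.24270223] 0.014385285420105745 0.04653002275674396
```

View pics/w2.png

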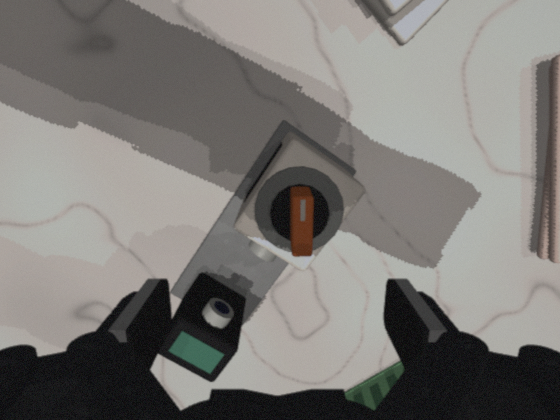

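The knob bar is at (301,220), vertical in the picture, so the fingers already straddle it across its thickness. Next I centre and descend.

```bash
python3 jog.py '[[[1,-0.001,0.014,0,0,0,0],[1,0,0,0.03,0,0,0],[1,0,0,0.03,0,0,0],[1,0,0,0.03,0,0,0],[1,0,0,0.016,0,0,0]]]' >/dev/null
python3 jog.py '[[[1,0,0,0,0,0,0],[1,0,0,0,0,0,0]]]'
python3 -c "
from h import *
need((.4908,.2394,.125),50.5)"
python3 jog.py '[[[0,0,0,0,0,0,0],[0,0,0,0,0,0,0],[0,0,0,0,0,0,0],[0,0,0,0,0,0,0],[0,0,0,0,0,0,0]]]' 40
python3 jog.py '[[[0,0,0,0,0,0,0],[0,0,0,0,0,0,0],[0,0,0,0,0,0,0],[0,0,0,0,0,0,0],[0,0,0,0,0,0,0]]]' 40
```

```text
time_s: 4.4
ee_pos: [0.4896, 0.2404, 0.1249]
orientation: [[-0.771, 0.637, -0.002], [0.637, 0.771, -0.001], [0.001, -0.002, -1.0]]
contact_force: [1.1, 0.4, -0.1]
gripper_width: 0.998
gripper_force: 0.0
t 4.4 tcp [0.4896 0.2404 0.1249] yaw 50.4 shift [-0.0015  0.     -0.0001] tilt [-0.0018 -0.001  -1.    ]
rz -0.0016
time_s: 4.82
ee_pos: [0.4908, 0.2414, 0.1261]
orientation: [[-0.772, 0.636, 0.001], [0.636, 0.772, 0.001], [-0.001, 0.001, -1.0]]
contact_force: [0.5, -0.8, -0.7]
gripper_width: 0.294
gripper_force: 0.0
time_s: 5.23
ee_pos: [0.491, 0.2418, 0.126]
orientation: [[-0.772, 0.635, 0.002], [0.635, 0.772, 0.001], [-0.0, 0.002, -1.0]]
contact_force: [1.5, 2.2, 5.7]
gripper_width: 0.152
gripper_force: 44.4
```

```bash
python3 jog.py '[[[0,0,0,0,0,0,0.1],[0,0,0,0,0,0,0.1],[0,0,0,0,0,0,0.1],[0,0,0,0,0,0,0.1],[0,0,0,0,0,0,0.1]]]' 60
python3 jog.py '[[[0,0,0,0,0,0,0.1],[0,0,0,0,0,0,0.1],[0,0,0,0,0,0,0.1],[0,0,0,0,0,0,0.1],[0,0,0,0,0,0,0.1]]]'
python3 jog.py '[[[0,0,0,0,0,0,0.08],[0,0,0,0,0,0,0.08],[0,0,0,0,0,0,0.04],[0,0,0,0,0,0,0],[0,0,0,0,0,0,0]]]'
python3 -c "
from h import *
need((.4908,.2394,.125),50.5);print(env.sense()['moment'])"
```

```text
time_s: 5.65
ee_pos: [0.4916, 0.2423, 0.1261]
orientation: [[-0.369, 0.93, 0.002], [0.93, 0.369, 0.002], [0.001, 0.003, -1.0]]
contact_force: [3.0, 3.5, 2.4]
gripper_width: 0.149
gripper_force: 62.3
time_s: 6.07
ee_pos: [0.4924, 0.2424, 0.1261]
orientation: [[0.122, 0.992, 0.004], [0.992, -0.122, 0.002], [0.003, 0.003, -1.0]]
contact_force: [5.5, 4.2, 0.5]
gripper_width: 0.15
gripper_force: 62.0
time_s: 6.48
ee_pos: [0.4927, 0.2424, 0.1261]
orientation: [[0.312, 0.95, 0.004], [0.95, -0.313, 0.002], [0.004, 0.003, -1.0]]
contact_force: [6.0, 4.2, 0.9]
gripper_width: 0.15
gripper_force: 62.0
t 6.4833 tcp [0.4927 0.2424 0.1261] yaw -18.2 shift [-0.0034 -0.0009  0.0011] tilt [ 0.0043  0.0023 -1.    ]
rz -1.1992
[ 0.91563241 -1.22846839  0.10115187]
```

```bash
python3 jog.py '[[[0,0,0,0,0,0,0.03],[0,0,0,0,0,0,0.03],[0,0,0,0,0,0,0],[0,0,0,0,0,0,0]]]'
python3 - <<'E'
from h import *
need((.4908,.2394,.125),50.5);print(env.sense()['moment'])
T=cam("top");k=big(mask(T,(5,150,30),(20,255,255),(140,240,200,300)));print(cv2.minAreaRect(k) if k is not None else None)
c=cam("wrist");m=mask(c,(3,120,30),(22,255,255));r=cv2.minAreaRect(big(m));print(r)
E
```

```text
time_s: 6.82
ee_pos: [0.4927, 0.2424, 0.1262]
orientation: [[0.365, 0.931, 0.005], [0.931, -0.365, 0.002], [0.003, 0.004, -1.0]]
contact_force: [6.0, 3.9, 0.7]
gripper_width: 0.147
gripper_force: 75.4
t 6.8167 tcp [0.4927 0.2424 0.1262] yaw -21.4 shift [-0.0035 -0.0007  0.0011] tilt [ 0.0047  0.0019 -1.    ]
rz -1.2555
[ 0.79815289 -1.28871893  1.74734321]
((170.25001525878906, 270.2500305175781), (6.363960266113281, 7.071067810058594), 45.0)
((276.0, 297.5), (125.0, 38.0), 90.0)
```

The moment jumped to 1.7 N m, so the knob is at its stop. Now I release it.

```bash
python3 jog.py '[[[1,0,0,0,0,0,0],[1,0,0,0,0,0,0],[1,0,0,0,0,0,0],[1,0,0,0,0,0,0],[1,0,0,0,0,0,0]]]'
python3 jog.py '[[[1,0,0,0,0,0,0],[1,0,0,0,0,0,0],[1,0,0,-0.03,0,0,0],[1,0,0,-0.04,0,0,0],[1,0,0,-0.04,0,0,0]]]'
python3 jog.py '[[[1,0,0,0,0,0,0],[1,0,0,0,0,0,0]]]'
python3 - <<'E'
from h import *
T=cam("top");k=big(mask(T,(5,150,30),(20,255,255),(140,240,200,300)));print(cv2.minAreaRect(k) if k is not None else None)
c=cam("wrist");m=mask(c,(3,120,30),(22,255,255));m=cv2.morphologyEx(m,cv2.MORPH_CLOSE,np.ones((15,15)));r=cv2.minAreaRect(big(m));
P=np.array([plane(c,b,.149)[:2] for b in cv2.boxPoints(r)]);d=max([P[1]-P[0],P[2]-P[1]],key=np.linalg.norm);print(P.mean(0),np.degrees(np.arctan2(d[1],d[0]))%180)
need((.522,-.3045,.235),19.7)
E
```

```text
time_s: 7.33
ee_pos: [0.4892, 0.2404, 0.1247]
orientation: [[0.369, 0.929, -0.002], [0.929, -0.369, -0.001], [-0.002, -0.001, -1.0]]
contact_force: [0.7, -0.2, 0.4]
gripper_width: 0.848
gripper_force: 0.0
time_s: 7.75
ee_pos: [0.4889, 0.2404, 0.2355]
orientation: [[0.369, 0.929, -0.003], [0.929, -0.369, -0.002], [-0.003, -0.002, -1.0]]
contact_force: [1.7, 1.3, 1.3]
gripper_width: 1.001
gripper_force: 0.0
time_s: 7.92
ee_pos: [0.4919, 0.2418, 0.2382]
orientation: [[0.369, 0.929, 0.005], [0.929, -0.369, 0.002], [0.004, 0.004, -1.0]]
contact_force: [0.2, -0.5, -0.8]
gripper_width: 0.996
gripper_force: 0.0
((165.10655212402344, 268.672119140625), (8.194360733032227, 18.053199768066406), 39.80556869506836)
[0.49271552 0.2440743 ] 140.37382671581307
t 8.0167 tcp [0.4899 0.2409 0.2348] yaw -21.7 shift [-0.495   0.2312 -0.    ] tilt [-7.e-04 -4.e-04 -1.e+00]
rz -0.722
```

```bash
python3 jog.py '[[[1,-0.02,0.009,0,0,0,0],[1,-0.036,0.017,0,0,0,0],[1,-0.036,0.017,0,0,0,0],[1,-0.036,0.017,0,0,0,0],[1,-0.036,0.017,0,0,0,0]]]' >/dev/null
python3 jog.py '[[[1,-0.036,0.017,0,0,0,0],[1,-0.036,0.017,0,0,0,0],[1,-0.036,0.017,0,0,0,0],[1,-0.036,0.017,0,0,0,0],[1,-0.036,0.017,0,0,0,0]]]' >/dev/null
python3 jog.py '[[[1,-0.036,0.017,0,0,0,0],[1,-0.036,0.017,0,0,0,0],[1,-0.036,0.017,0,0,0,0],[1,-0.036,0.016,0,0,0,0],[1,-0.01,0.004,0,0,0,0]]]' >/dev/null
python3 jog.py '[[[1,0,0,0,0,0,-0.12],[1,0,0,0,0,0,-0.12],[1,0,0,0,0,0,-0.12],[1,0,0,0,0,0,-0.12],[1,0,0,0,0,0,-0.12]]]' >/dev/null
python3 jog.py '[[[1,0,0,0,0,0,-0.12],[1,0,0,0,0,0,0],[1,0,0,0,0,0,0]]]' >/dev/null
python3 - <<'E'
from h import *
need((.522,-.3045,.235),19.7)
c=cam("wrist");cv2.imwrite("pics/w3.png",c["image"])
k=big(mask(c,(125,70,30),(160,255,255)));r=cv2.minAreaRect(k);P=np.array([plane(c,b,.0735)[:2] for b in cv2.boxPoints(r)]);print(r,P.mean(0),np.linalg.norm(P[1]-P[0]),np.linalg.norm(P[2]-P[1]));print(c["xyz"],c["attitude"])
E
```

```text
t 9.9333 tcp [ 0.5223 -0.307   0.2338] yaw 19.4 shift [ 0.0024  0.0005 -0.0012] tilt [-0.0023  0.0014 -1.    ]
rz -0.0049
((277.5, 189.0), (36.0, 27.0), 90.0) [ 0.51828705 -0.30046111] 0.022509891760369462 0.031057835340366907
[ 0.49664391 -0.23909867  0.37479482] [[ 0.94324463  0.31871301  0.09333583]
 [ 0.33209681 -0.90426785 -0.26834934]
 [-0.00112584  0.2841156  -0.95878937]]
```

View pics/w3.png

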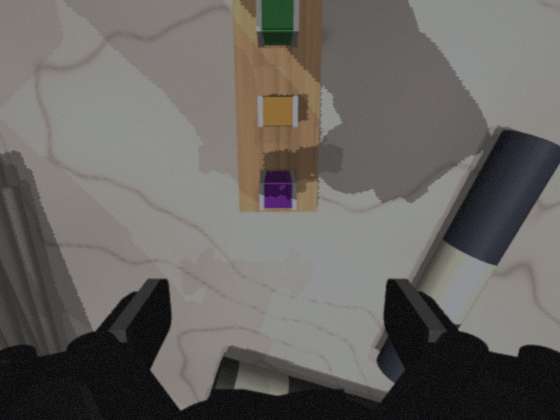

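The wrist view shows the violet cell at (277,189), midway between the fingers, with its frosted strips facing them at left and right.

```bash
python3 jog.py '[[[1,0.003,0,0.02,0,0,-0.005],[1,0,0,0.035,0,0,0],[1,0,0,0.035,0,0,0],[1,0,0,0.035,0,0,0],[1,0,0,0.03,0,0,0]]]' >/dev/null
python3 jog.py '[[[1,0,0,0.025,0,0,0],[1,0,0,0.016,0,0,0],[1,0,0,0,0,0,0],[1,0,0,0,0,0,0]]]'
python3 - <<'E'
from h import *
need((.522,-.3045,.037),19.7)
c=cam("wrist");cv2.imwrite("pics/w4.png",c["image"])
E
```

```text
time_s: 10.73
ee_pos: [0.521, -0.3042, 0.0384]
orientation: [[-0.339, 0.941, -0.002], [0.941, 0.339, 0.001], [0.002, -0.002, -1.0]]
contact_force: [0.4, -0.5, 0.9]
gripper_width: 0.998
gripper_force: 0.0
t 10.7333 tcp [ 0.521  -0.3042  0.0384] yaw 19.8 shift [-0.0006  0.0008  0.0014] tilt [-0.0024  0.0014 -1.    ]
rz 0.0016
```

View pics/w4.png

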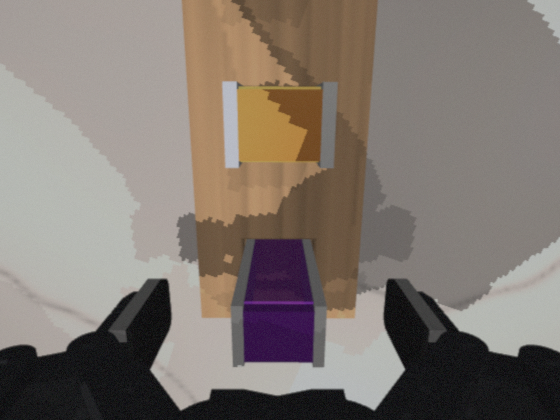

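The violet cell is centred between the open pads, at columns 233–325 with its frosted plates facing the fingers. Closing.

```bash
python3 jog.py '[[[0,0,0,0,0,0,0],[0,0,0,0,0,0,0],[0,0,0,0,0,0,0],[0,0,0,0,0,0,0],[0,0,0,0,0,0,0]]]' 40 >/dev/null
python3 jog.py '[[[0,0,0,0,0,0,0],[0,0,0,0,0,0,0],[0,0,0,0,0,0,0]]]'
python3 jog.py '[[[0,0,0,-0.01,0,0,0],[0,0,0,-0.02,0,0,0],[0,0,0,-0.03,0,0,0],[0,0,0,-0.04,0,0,0],[0,0,0,-0.04,0,0,0]]]'
python3 jog.py '[[[0,0,0,-0.02,0,0,0],[0,0,0,0,0,0,0],[0,0,0,0,0,0,0]]]'
python3 - <<'E'
from h import *
need((.5163,.1569,.2),16)
c=cam("wrist");cv2.imwrite("pics/w5.png",c["image"])
E
```

```text
time_s: 11.45
ee_pos: [0.5225, -0.3052, 0.0402]
orientation: [[-0.34, 0.94, 0.001], [0.94, 0.34, -0.001], [-0.001, 0.001, -1.0]]
contact_force: [-1.7, -0.5, 6.0]
gripper_width: 0.37
gripper_force: 40.8
time_s: 11.87
ee_pos: [0.5209, -0.3042, 0.1802]
orientation: [[-0.34, 0.94, -0.002], [0.94, 0.34, 0.001], [0.002, -0.002, -1.0]]
contact_force: [0.4, -1.2, -0.7]
gripper_width: 0.369
gripper_force: 40.0
time_s: 12.12
ee_pos: [0.5228, -0.3053, 0.2011]
orientation: [[-0.34, 0.94, 0.003], [0.94, 0.34, -0.002], [-0.002, 0.002, -1.0]]
contact_force: [-0.8, -0.2, -1.1]
gripper_width: 0.37
gripper_force: 40.1
t 12.1167 tcp [ 0.5228 -0.3053  0.2011] yaw 19.9 shift [4.369e-01 1.510e-01 4.000e-04] tilt [ 0.0027 -0.0015 -1.    ]
rz 0.0677
```

View pics/w5.png

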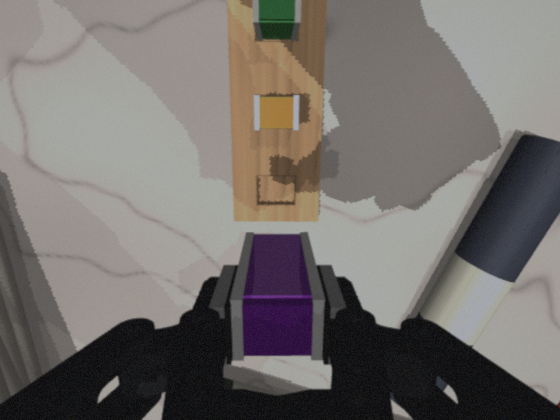

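The cell is held by its frosted plates, the rack's end nest is empty at (276,190), and the other cells are in place. Now moving to above the gap.

```bash
python3 jog.py '[[[0,0.012,0.004,0,0,0,0],[0,0.025,0.009,0,0,0,0],[0,0.034,0.012,0,0,0,0],[0,0.034,0.012,0,0,0,0],[0,0.034,0.012,0,0,0,0]]]' >/dev/null
python3 jog.py '[[[0,0.034,0.012,0,0,0,0],[0,0.034,0.012,0,0,0,0],[0,0.034,0.012,0,0,0,0],[0,0.034,0.012,0,0,0,0],[0,0.034,0.012,0,0,0,0]]]' >/dev/null
python3 jog.py '[[[0,0.034,0.011,0,0,0,0],[0,0.034,0.011,0,0,0,0],[0,0.030,0.010,0,0,0,0],[0,0.02,0.006,0,0,0,0],[0,0.01,0.003,0,0,0,0]]]' >/dev/null
python3 jog.py '[[[0,0,0,0,0,0,0.034],[0,0,0,0,0,0,0.034],[0,0,0,0,0,0,0],[0,0,0,0,0,0,0]]]'
python3 - <<'E'
from h import *
need((.5163,.1569,.081),16)
c=cam("wrist");cv2.imwrite("pics/w6.png",c["image"])
k=big(mask(c,(65,60,40),(95,255,255)))
E
```

```text
time_s: 13.75
ee_pos: [0.5135, 0.1566, 0.1982]
orientation: [[-0.276, 0.961, -0.002], [0.961, 0.276, -0.001], [-0.0, -0.002, -1.0]]
contact_force: [1.0, 1.0, -1.2]
gripper_width: 0.367
gripper_force: 40.1
t 13.75 tcp [0.5135 0.1566 0.1982] yaw 16.0 shift [-0.0005  0.003   0.1172] tilt [-2.2e-03 -8.0e-04 -1.0e+00]
rz 0.0004
```

View pics/w6.png

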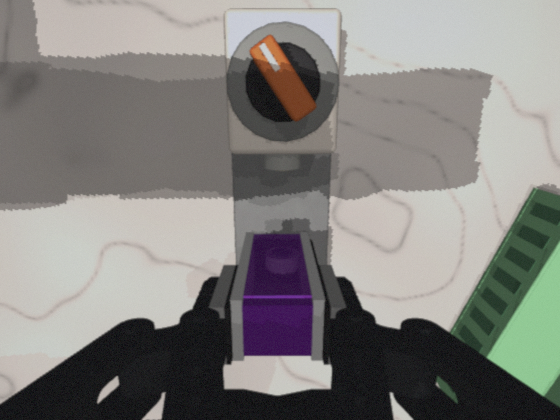

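The plate and lamp are centred at about column 282 and the tool at 278, which agrees with the computed +3 mm shift. The knob is at rest. I apply the shift, then descend.

```bash
python3 jog.py '[[[0,0,0.003,0,0,0,0],[0,0,0,0.015,0,0,0],[0,0,0,0.025,0,0,0],[0,0,0,0.025,0,0,0],[0,0,0,0.025,0,0,0]]]' >/dev/null
python3 jog.py '[[[0,0,0,0.015,0,0,0],[0,0,0,0.012,0,0,0],[0,0,0,0,0,0,0],[0,0,0,0,0,0,0],[0,0,0,0,0,0,0]]]'
python3 - <<'E'
from h import *
need((.5163,.1569,.081),16)
c=cam("wrist");s=cam("scene")
a=cv2.resize(s["image"][70:220,220:370],(420,420),interpolation=cv2.INTER_CUBIC)
cv2.imwrite("pics/w7.png",np.hstack([c["image"][:,100:460],a]))
E
```

```text
time_s: 14.63
ee_pos: [0.5181, 0.1579, 0.0831]
orientation: [[-0.275, 0.961, 0.001], [0.961, 0.275, 0.0], [-0.0, 0.001, -1.0]]
contact_force: [-0.2, 0.1, -2.0]
gripper_width: 0.368
gripper_force: 40.1
t 14.6333 tcp [0.5181 0.1579 0.0831] yaw 16.0 shift [-0.0005 -0.002   0.0021] tilt [ 1.e-03  3.e-04 -1.e+00]
rz -0.0004
```

View pics/w7.png

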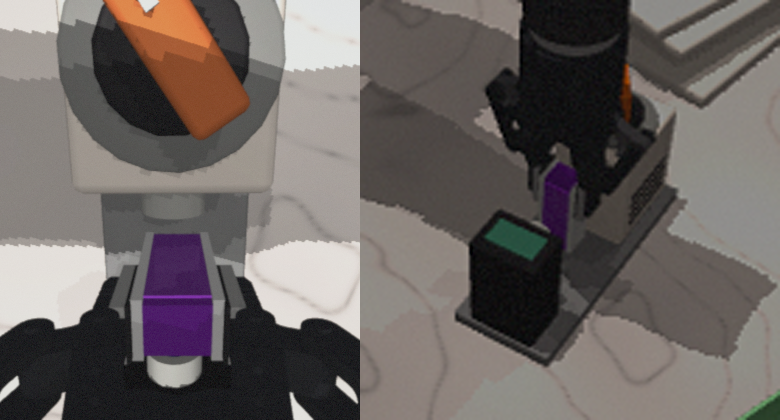

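The cell sits in the gap between the two lens tubes, which are at columns 173–175, with the cell at 178. I trim by 2 mm, let it settle and check.

```bash
python3 jog.py '[[[0,0,-0.002,0.001,0,0,0],[0,0,0,0,0,0,0],[0,0,0,0,0,0,0],[0,0,0,0,0,0,0],[0,0,0,0,0,0,0]]]'
python3 - <<'E'
from h import *
need((.5163,.1569,.081),16)
c=cam("wrist");k=big(mask(c,(125,70,30),(160,255,255)));print(cv2.boundingRect(k))
m=mask(c,(3,120,30),(22,255,255));m=cv2.morphologyEx(m,cv2.MORPH_CLOSE,np.ones((15,15)));print(cv2.minAreaRect(big(m)),np.abs(env.sense()["qd"]).max())
print(sign_off())
E
```

```text
time_s: 15.15
ee_pos: [0.5155, 0.1574, 0.0815]
orientation: [[-0.275, 0.961, 0.0], [0.961, 0.275, 0.0], [0.0, 0.0, -1.0]]
contact_force: [-0.6, -0.9, -1.0]
gripper_width: 0.369
gripper_force: 40.1
t 15.15 tcp [0.5155 0.1574 0.0815] yaw 16.0 shift [-0.0007  0.0007  0.0005] tilt [ 2.e-04  1.e-04 -1.e+00]
rz -0.0002
(242, 234, 71, 124)
((293.76885986328125, 52.35955810546875), (173.56048583984375, 81.51900482177734), 57.84769821166992) 0.001501646766079432
the job is handed in; nothing more can be done
None
```

I turned the knob to its stop and let it spring back, then handed the job in at about 15 s with the violet cell held by its frosted faces in mid-gap; the hand-in printed no verdict.

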